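# Shift the jar roller into third

## Robot

A 7-joint arm with a two-finger parallel gripper is mounted at the origin on the work surface. World frame = base frame: x ahead of the robot, y to its left, z up, the work surface at z = 0. Lengths are in m, angles in degrees, forces in N, time in s.
With the tool pointing down it reaches from about 0.425 to 0.875 m from the base axis. Payload 9.9 kg.
Tool frame: the origin (TCP) lies midway between the tips of the shut fingers; the grasp point (between the pads) lies 19 mm behind it (grasp_offset is the distance from the TCP to the grasp point, in m); y points along the fingers, x is the direction in which the jaws open and shut, and the axes are right-handed (so a half turn about y gives the same grasp; the last joint's range is limited). The gripper opens to 85 mm and grips with 20 to 120 N. Pads are 22 mm wide; open, the fingers measure 114 mm over their backs; the gripper's body (76 mm by 85 mm) begins 54 mm behind the grasp point. The pads swing forward as they close: fully open they stand 13 mm farther back than shut.
Start: joints at [63.724, 32.985, 1.427, 82.34, -0.859, 64.687, -3.237], TCP at [0.247, -0.628, 0.231] pointing down, gripper open.
Joint ranges: [-157.87, 157.87], [-19.46, 123.44], [-87.15, 90], [11.01, 140.99], [-62.26, 242.26], [9.8, 113.94], [-161.44, 161.44]. Speed limits (degrees/s): [127.2, 127.2, 172.46, 172.46, 180, 180, 180].

## Interface

Orientations are given as [roll, pitch, yaw] about the fixed x, y, z axes, in that order (R = Rz(yaw) Ry(pitch) Rx(roll)).
In Python, from cell import observe, camera, hand_in, grasp_offset gives the robot as it stands. The module is installed in compiled form; this text tells all that it offers.
- The arm moves only by the tool step_arm, never from a script. Its argument "moves" is a list of rows, each a list of 3 entries, a list of its own where there are three numbers: the closure in counts, from 0 (fully open) to 255 (shut), then the shift along the world's x, y, z in mm, then the turn, a rotation vector about the world's x, y, z in rad. In form: [[hand, [x, y, z], [wx, wy, wz]], ...]. A call has exactly 10 rows; each row is the pose to reach, as a shift and turn from the pose measured when the call began; what a row does not reach only later rows make up. A row lasts 1/12 s, in which the tool goes at most 41.7 mm and 7.16 degrees, less where a joint would pass 70% of its speed; a pose out of reach is approached as far as the arm can. A call with a gripper value outside its range is refused whole. The fingers move at their own pace and stop on an object; the grip force is fixed at half the most. Time passes only in rows, so rows that repeat a pose let the fingers close, or fill a call up. It gives the time, the measured TCP pose, the force and the opening at its end, in the units of the state.
- observe(): the state, without advancing time (a new reading comes with each control period).
- camera(name): name is "side" or "top"; returns a dict with "pixels" (480x640x3 uint8, red, green, blue), "depth" (480x640 float32, m along the optical axis (not along the pixel's ray), 0 where there is no reading), "camera_matrix" (3x3 intrinsics, pixels), "R" (3x3) and "t" (3): a world point X has camera coordinates R X + t. Camera axes: x right, y down, z forward; pixel columns grow to the right and rows downward; lengths in m; the calibration is good to about 2 mm. A picture is of the moment at which its call begins.
- hand_in(): hands the job in, once; it reports no verdict.
The state is a dict: "time": time; "joints": joint angles; "qd": joint speeds; "tau": joint torques, N m; "position": TCP position; "orientation": TCP orientation; "contact_force": force on the tool from outside, world axes, zero at the start; "wrist_torque": the same for the moment, N m; "opening": opening from 0.0 (shut) to 1.0 (fully open).
Only numpy, scipy, OpenCV 4.12 (cv2) and the standard library are available. Lean on these libraries where they do the work, as an engineer would, in place of code of your own. Each camera call takes 0.05 s, during which the arm holds its last target.

## Task

Put the specimen-jar roller into third gear: with your fingertips push its blue-knobbed lever across the H-shaped gate to the right-hand side, and then push it forward, away from the robot, fully home into the slot marked with three dots, and leave it there. Only push the knob from outside, never take it between the fingers, and do not let the lever go into any of the other three slots. Leave the vial, the cap, the three standing jars and the forceps where they are.

Things in the scene. Friction and masses are not known exactly. Their poses are not given: they have to be found in the camera images.
- machine: The jar roller, fixed: white gearbox 170 mm deep (x) by 360 wide (y), its deck 95 mm above the bench; behind it (x 85 to 225 mm) a grey roller bed whose lying jar reaches 140 mm high. Origin: at bench height under the gate's middle. x points forward (away from the robot), y left, z up.
- gate (a point): Middle of the gate, on the deck's surface: a flush steel plate, 110 mm (x) by 120 (y), with an H cut-out of 14 mm wide slots: a crossbar along y through the middle, a leg along x 20 mm left and right of it. Four slots, told by black dots at their ends: far left one, near left two, far right three, near right four (far = machine +x).
- knob (a point): Centre of the lever's blue ball knob, 36 mm across, on a 10 mm steel stick that leans about a pivot 135 mm below it, 30 mm above the bench under the gate's middle. The knob stands 150 to 165 mm above the bench. The gate's walls guide and stop the stick. The lever stays where it is left; about 2 N at the knob moves it.
- across (a joint): Sideways lean of the lever, rad: 0 = middle of the crossbar, positive to the right (machine -y). About +0.31 in line with the three- and four-dot leg (the wall stops it at about +0.33), about -0.31 in line with the one- and two-dot leg. It starts somewhere in the crossbar, left of the middle. At an end the knob is about 42 mm to the side of the middle.
- forward (a joint): Forward lean of the lever, rad: 0 = in the crossbar, positive forward (machine +x). Fully home in a front slot it is about +0.34, in a rear slot about -0.34. It starts near 0. At an end the knob is about 46 mm forward or back of the middle.
- slot3 (a point): Point on the deck surface (95 mm above the bench) where the stick's centre line passes when the lever is fully home in the three-dot slot: 24 mm forward and 20 mm right of the gate's middle.
- vial: Bystander: small white-capped vial, 28 mm across and 55 mm tall, standing on the roller's deck left of the gate. Origin: centre of its underside.
- cap: Bystander: loose white jar cap, 52 mm across and 14 mm tall, lying on the roller's deck right of the gate. Origin: centre of its underside.
- jar_a: Bystander: specimen jar with black cap, 60 mm across and 100 mm tall, standing on the bench. Origin: centre of its underside.
- jar_b: Bystander: specimen jar with white cap, 60 mm across and 100 mm tall, standing on the bench. Origin: centre of its underside.
- jar_c: Bystander: specimen jar with brass-coloured cap, 60 mm across and 100 mm tall, standing on the bench. Origin: centre of its underside.
- forceps: Bystander: steel forceps, 150 mm long and 5 mm thick, lying on the bench. Origin: centre of its underside.

How it is judged (in metres and radians):
On the way:
1. the lever stands at the right-hand end of the crossbar, in no slot yet (value of joint across above 0.26 rad and value of joint forward between -0.12 and 0.12 rad), for 0.04 s.
At the end, for the whole second after the job is handed in: The lever rests fully home in the three-dot slot (forward lean above 0.29 rad, sideways lean above 0.25 rad) and is still; the vial, cap, jars and forceps are within 20 mm of where they began (value of joint across above 0.25 rad and value of joint forward above 0.29 rad and velocity of joint forward between -0.05 and 0.05 rad/s and distance of each of vial, cap, jar_a, jar_b, jar_c, forceps from where it was at the start of the episode below 0.02 m); the robot touches nothing.
It fails at once if the lever goes into the one-, two- or four-dot slot ((value of joint across below 0.2 rad and value of joint forward above 0.15 rad) or value of joint forward below -0.15 rad).
It fails at once if the knob is taken between the fingers (grasp point within 20 mm of the knob's centre) (distance between the grasp point and knob below 0.02 m).
It fails at once if a bystander (vial, cap, jar or forceps) is moved or lifted more than 20 mm (distance of any of vial, cap, jar_a, jar_b, jar_c, forceps from where it was at the start of the episode above 0.02 m).
It also fails if it takes over 42 s, if anything falls off the work surface, if the arm or the gripper's body presses on something with over 40 N, if the wrist force passes 120 N, or if a joint passes its speed limit or range.

## Working session

There is one attempt and no reset: what is moved stays moved. The work goes in short steps, Python scripts to look and compute and a tool call to move; the robot and the scene stay as the last step left them, time stands still between calls to the robot, and variables do not carry over. Pictures are saved under pics/ and viewed, and the job is handed in when it is done.

Besides the shell and the picture viewer there is one more tool, called after "Call:" as name(argument=value, ...) on one line, values as JSON. step_arm: Moves the arm, as the interface text tells. Its arguments: {"type":"object","properties":{"moves":{"type":"array"}},"required":["moves"]}

```bash
mkdir -p pics; ls; python3 - <<'E'
from cell import observe,camera,grasp_offset
import cv2,numpy as np,pickle
print(observe(),grasp_offset)
for n in("side","top"):
    c=camera(n); cv2.imwrite(f"pics/{n}0.png",c["pixels"][:,:,::-1]); pickle.dump(c,open(f"{n}0.pkl","wb"))
    print(n,c["camera_matrix"],c["R"],c["t"])
E
```

```text
pics
{'time': 0.0, 'joints': array([63.72446587, 33.03269682,  1.4227189 , 82.38603969, -0.86060374,
       64.68606775, -3.23689121]), 'qd': array([ 0.05848808, -0.03555329, -0.01939536, -0.06035372,  0.04238133,
       -0.12141756,  0.02539235]), 'tau': array([-1.57090803e-03, -7.65762663e+01,  2.24977054e+00, -2.85962427e+01,
        1.51844358e-02,  1.25277785e-02,  4.61432910e-05]), 'position': array([ 0.2469595 , -0.62771866,  0.23044435]), 'orientation': array([-90.00346136,   0.09419319, -68.52345786]), 'contact_force': array([-0.01851423,  0.17681177, -0.09184656]), 'wrist_torque': array([ 0.00490271,  0.00532446, -0.01105379]), 'opening': 1.0012838956279764} 0.0187
side [[618.42148479   0.         324.92490932]
 [  0.         618.42148479 251.67538701]
 [  0.           0.           1.        ]] [[-0.76368004 -0.6454392   0.01417852]
 [-0.47567774  0.54769919 -0.68829956]
 [ 0.43648995 -0.53238504 -0.725288  ]] [0.37416939 0.32438874 1.34264554]
top [[488.56200957   0.         311.90573159]
 [  0.         488.56200957 246.13222804]
 [  0.           0.           1.        ]] [[-0.002579   -0.99996206 -0.0083201 ]
 [-0.98428245  0.00400758 -0.17655594]
 [ 0.17658258  0.00773399 -0.98425544]] [-0.00917566  0.51143637  1.08299388]
```

View pics/side0.png

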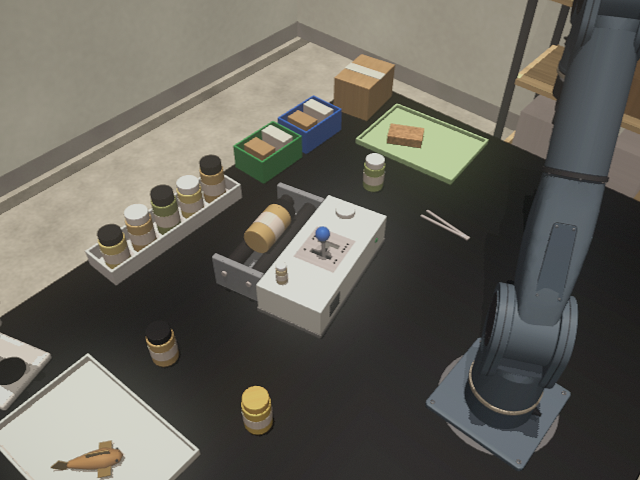

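View pics/top0.png

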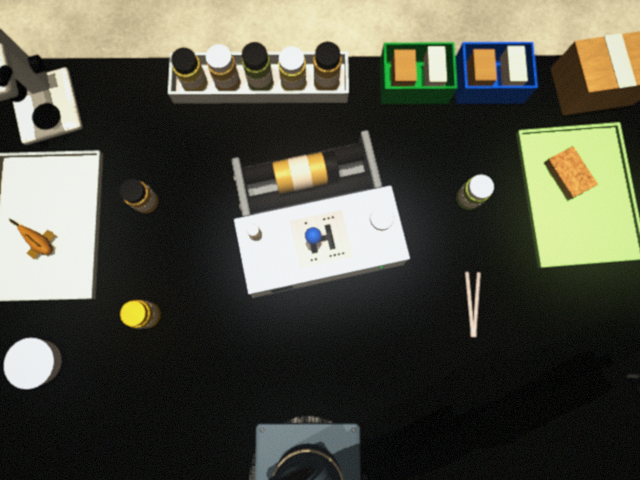

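```bash
cat > h.py <<'E'
import numpy as np,cv2
def ray(c,u,v):
    d=c["R"].T@np.linalg.solve(c["camera_matrix"],[u,v,1.]); return -c["R"].T@c["t"],d
def plane(c,u,v,z):
    o,d=ray(c,u,v); return o+d*(z-o[2])/d[2]
def two(c1,p1,c2,p2):
    o1,d1=ray(c1,*p1);o2,d2=ray(c2,*p2)
    s=np.linalg.lstsq(np.c_[d1,-d2],o2-o1,rcond=None)[0]
    a=o1+s[0]*d1;b=o2+s[1]*d2
    return (a+b)/2,np.linalg.norm(a-b)
def proj(c,X):
    p=c["camera_matrix"]@(c["R"]@np.asarray(X,float)+c["t"]);return p[:2]/p[2]
def blue(c,box):
    hsv=cv2.cvtColor(c["pixels"],cv2.COLOR_RGB2HSV)
    m=cv2.inRange(hsv,(100,120,50),(130,255,255)); k=np.zeros_like(m);x0,y0,x1,y1=box;k[y0:y1,x0:x1]=255;m&=k
    cs=cv2.findContours(m,cv2.RETR_EXTERNAL,cv2.CHAIN_APPROX_NONE)[0];q=max(cs,key=cv2.contourArea)
    return cv2.minEnclosingCircle(q),cv2.contourArea(q)
def knob(s,t):
    a=blue(s,(270,190,380,290));b=blue(t,(270,190,380,280))
    return two(s,a[0][0],t,b[0][0]),a,b
E
python3 - <<'E'
from h import *
import pickle
s,t=[pickle.load(open(n+"0.pkl","rb")) for n in("side","top")]
print(knob(s,t)); print("cams",-s["R"].T@s["t"],-t["R"].T@t["t"])
# deck points by depth in top
px=t["pixels"];m=cv2.inRange(px,(150,150,140),(255,255,255))
v,u=np.nonzero(m);d=t["depth"][v,u]
P=(np.linalg.solve(t["camera_matrix"],np.c_[u,v,np.ones(len(u))].T)*d-t["t"][:,None]);P=(t["R"].T@P).T
k=(abs(P[:,2]-.095)<.006)&(abs(P[:,0]-.5)<.25)&(abs(P[:,1])<.3)
mm=np.zeros_like(m);mm[v[k],u[k]]=255
mm=cv2.morphologyEx(mm,cv2.MORPH_CLOSE,np.ones((9,9)))
q=max(cv2.findContours(mm,0,1)[0],key=cv2.contourArea)
W=np.array([plane(t,*p[0],.095)[:2] for p in q],np.float32)
print("deck",cv2.minAreaRect(W),cv2.boxPoints(cv2.minAreaRect(W)), np.median(P[k,2]))
for c,n,b in((t,"t",(280,200,360,270)),(s,"s",(285,210,370,285))):
    x0,y0,x1,y1=b;cv2.imwrite(f"pics/z{n}.png",cv2.resize(c["pixels"][y0:y1,x0:x1,::-1],None,fx=8,fy=8,interpolation=2))
E
```

```text
((array([ 0.51222972, -0.01317323,  0.17176198]), np.float64(0.001615357041298635)), (((322.0, 232.5), 6.500100135803223), 101.0), (((312.7045593261719, 235.22727966308594), 7.804677486419678), 164.0))
cams [-0.14600109  0.77864054  1.19177616] [ 0.31213633 -0.0196008   1.1561634 ]
deck ((0.5861495733261108, -0.015728801488876343), (0.30833593010902405, 0.3598414659500122), 12.108468055725098) [[ 0.3976708   0.12785035]
 [ 0.47315222 -0.22398546]
 [ 0.77462834 -0.15930796]
 [ 0.6991469   0.19252786]] 0.09592402273935861
```

View pics/zt.png

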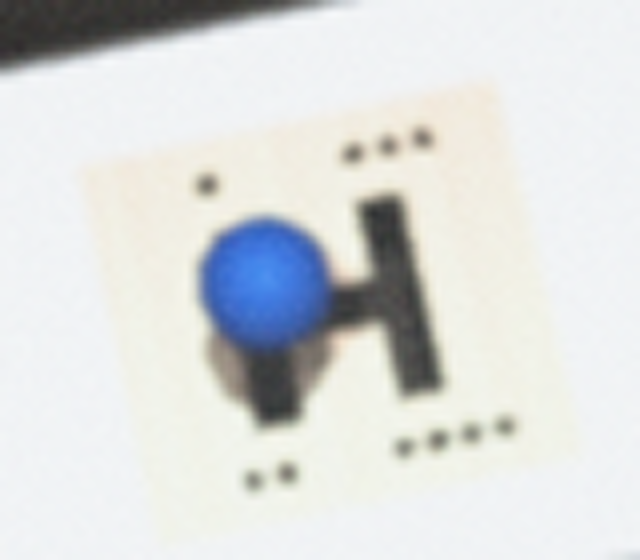

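View pics/zs.png

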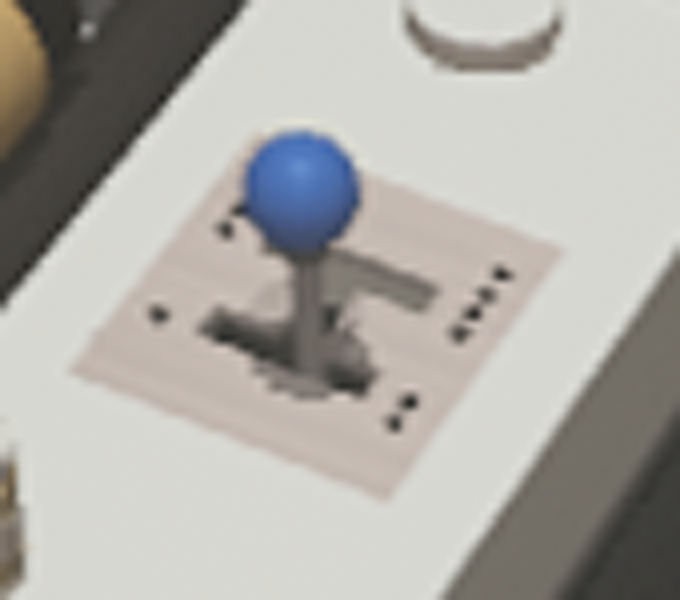

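The top view shows the deck plate and dots, with the knob at about (312.7, 235.2). In the 8x zoom the plate corners are at about (80,165), (492,80), (582,460) and (165,545). I'll turn those into the gate frame.

```bash
python3 - <<'E'
from h import *
import pickle
s,t=[pickle.load(open(n+"0.pkl","rb")) for n in("side","top")]
T=[(80,165),(492,80),(582,460),(165,545)]
C=np.array([plane(t,280+x/8,200+y/8,.095) for x,y in T]);g=C.mean(0);print(C,g)
S=[(250,128),(565,248),(390,500),(70,372)] # far-right? 
D=np.array([plane(s,285+x/8,210+y/8,.095) for x,y in S]);print(D,D.mean(0))
xa=(C[0]+C[1]-C[2]-C[3]);print("yaw",np.degrees(np.arctan2(xa[1],xa[0])),np.linalg.norm(xa)/2)
ya=(C[0]+C[3]-C[1]-C[2]);print("yaw y",np.degrees(np.arctan2(-ya[0],ya[1])),np.linalg.norm(ya)/2)
yaw=np.arctan2(xa[1],xa[0]);g=(g+D.mean(0))/2
k=knob(s,t)[0][0];r=k-g;R=np.array([[np.cos(yaw),np.sin(yaw)],[-np.sin(yaw),np.cos(yaw)]])
print("knob in machine",R@r[:2],k[2])
for n,p in dict(slot_far_r=(382,200),near_r=(420,392)).items():
    print(n,R@(plane(t,280+p[0]/8,200+p[1]/8,.095)-g)[:2])
# depth of bystanders on deck, highest z
for nm,u,v,z in(("cap",381,217,.109),("vial",254,232,.15)):
    print(nm,R@(plane(t,u,v,z)-g)[:2])
print("yawed base dist",np.hypot(*g[:2]))
E
```

```text
[[ 0.56046477  0.03740624  0.095     ]
 [ 0.58430144 -0.07762703  0.095     ]
 [ 0.47678908 -0.1008952   0.095     ]
 [ 0.4536956   0.01356359  0.095     ]] [ 0.51881272 -0.0318881   0.095     ]
[[ 0.58887287 -0.0807482   0.095     ]
 [ 0.48000728 -0.10450343  0.095     ]
 [ 0.45433714  0.01182327  0.095     ]
 [ 0.56073142  0.03546911  0.095     ]] [ 0.52098718 -0.03448981  0.095     ]
yaw 12.39948417018889 0.10969959039465745
yaw y 11.557397335490437 0.11712071273481063
knob in machine [-0.0031934   0.02119584] 0.17176198340448906
slot_far_r [ 0.02662104 -0.01959916]
near_r [-0.02846222 -0.01774311]
cap [ 0.01554688 -0.13679055]
vial [0.03417169 0.13924578]
yawed base dist 0.5209582184078845
```

Gate is at about (0.520, -0.033), yaw 12°. The knob sits about 21 mm left in the machine frame. I'll shut the fingers, square the tool to the machine and travel high to the left of the knob.

Call:
step_arm(moves=[[255,[10,25,5],[0,0,-0.03]],[255,[24,60,10],[0,0,-0.06]],[255,[38,97,15],[0,0,-0.1]],[255,[52,134,20],[0,0,-0.13]],[255,[66,171,20],[0,0,-0.166]],[255,[80,208,20],[0,0,-0.166]],[255,[95,245,20],[0,0,-0.166]],[255,[110,283,20],[0,0,-0.166]],[255,[125,320,20],[0,0,-0.166]],[255,[135,345,20],[0,0,-0.166]]])

```text
time: 0.93
position: [0.383, -0.2789, 0.2505]
orientation: [-90.0, 0.2, -77.9]
contact_force: [0.7, -0.7, 0.2]
opening: 0.001
```

Call:
step_arm(moves=[[255,[10,25,0],[0,0,0]],[255,[23,60,0],[0,0,0]],[255,[37,96,0],[0,0,0]],[255,[51,132,0],[0,0,0]],[255,[65,168,0],[0,0,0]],[255,[79,205,0],[0,0,0]],[255,[93,242,0],[0,0,0]],[255,[107,279,0],[0,0,0]],[255,[118,306,0],[0,0,0]],[255,[122,316,0],[0,0,0]]])

```text
time: 1.77
position: [0.5059, 0.0423, 0.2503]
orientation: [-89.9, 0.3, -77.5]
contact_force: [-0.5, -0.3, 0.5]
opening: -0.004
```

```bash
cat > look.py <<'E'
import sys,pickle
from cell import observe,camera
from h import *
k=sys.argv[1]
o=observe();print(o["time"],o["position"],o["contact_force"])
ims=[]
for n,b in(("side",(250,170,390,290)),("top",(250,180,390,300))):
    c=camera(n);x0,y0,x1,y1=b
    ims.append(cv2.resize(c["pixels"][y0:y1,x0:x1,::-1],(400,343),interpolation=2))
    try:print(n,blue(c,(270,190,380,290)))
    except Exception as e:print(n,"none")
cv2.imwrite(f"pics/l{k}.png",np.hstack(ims))
E
python3 look.py 1
```

```text
1.7667 [0.5059484  0.04232258 0.2502703 ] [-0.4856674  -0.31292855  0.46420548]
side (((317.5, 229.5), 2.12142014503479), 2.0)
top none
```

View pics/l1.png

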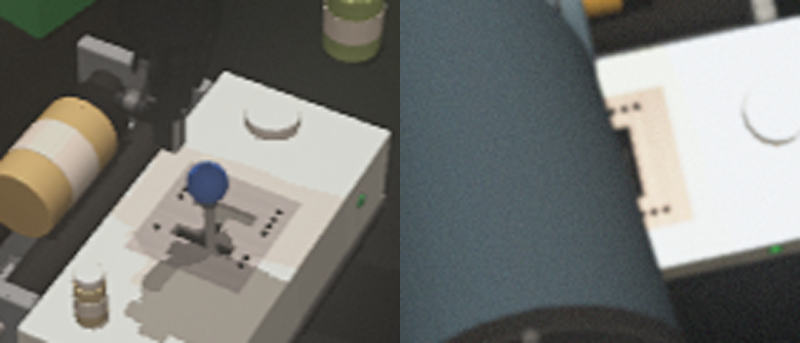

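The knob is visible in the side view at crop (207,183), with the shut fingers behind and above it. Top view is blocked by the arm. Descending on the knob's left.

Call:
step_arm(moves=[[255,[0,-3,-15],[0,0,-0.008]],[255,[0,-5,-35],[0,0,-0.008]],[255,[0,-5,-55],[0,0,-0.008]],[255,[0,-5,-75],[0,0,-0.008]],[255,[0,-5,-90],[0,0,-0.008]],[255,[0,-5,-100],[0,0,-0.008]],[255,[0,-5,-106],[0,0,-0.008]],[255,[0,-5,-106],[0,0,-0.008]],[255,[0,-5,-106],[0,0,-0.008]],[255,[0,-5,-106],[0,0,-0.008]]])

```text
time: 2.7
position: [0.5056, 0.034, 0.1447]
orientation: [-90.0, 0.2, -78.1]
contact_force: [0.3, 0.1, 0.7]
opening: 0.003
```

```bash
python3 look.py 2
```

```text
2.7 [0.50555293 0.03399809 0.14474775] [0.25243459 0.07054781 0.73933191]
side (((323.2257995605469, 232.90322875976562), 5.214449405670166), 15.5)
top none
```

View pics/l2.png

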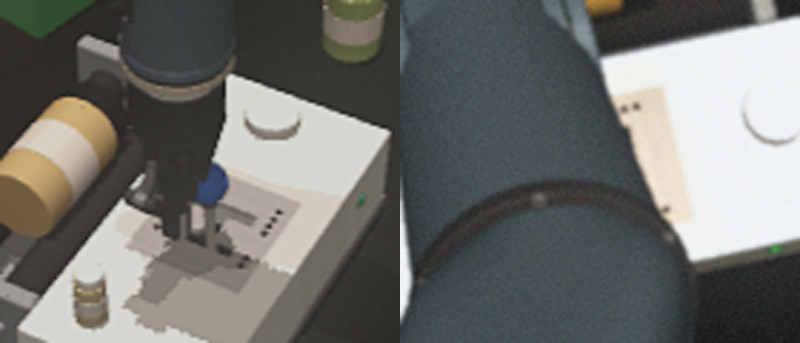

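Fingers are left of the knob with no contact force. Pushing right along machine -y.

Call:
step_arm(moves=[[255,[1.2,-5.9,0],[0,0,0]],[255,[2.5,-11.7,0],[0,0,0]],[255,[3.7,-17.6,0],[0,0,0]],[255,[5,-23.5,0],[0,0,0]],[255,[6.2,-29.3,0],[0,0,0]],[255,[7.5,-35.2,0],[0,0,0]],[255,[8.7,-41,0],[0,0,0]],[255,[10,-47,0],[0,0,0]],[255,[11.2,-53,0],[0,0,0]],[255,[12.5,-58.7,0],[0,0,0]]])

```text
time: 3.63
position: [0.5182, -0.0251, 0.1447]
orientation: [-89.9, 0.2, -78.1]
contact_force: [-0.1, 1.8, -1.0]
opening: -0.001
```

```bash
python3 look.py 3
```

```text
3.6333 [ 0.51820464 -0.02512267  0.14471725] [-0.07254339  1.79316461 -1.04354219]
side (((333.0, 222.6666717529297), 4.772702217102051), 36.0)
top none
```

View pics/l3.png

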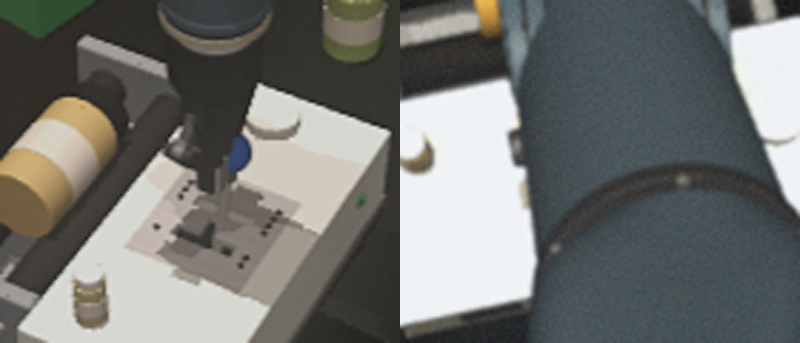

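Contact at about 1.8 N, and the lever is moving right in the crossbar. Continuing gently to the end.

Call:
step_arm(moves=[[255,[0.4,-2,0],[0,0,0]],[255,[0.8,-4,0],[0,0,0]],[255,[1.2,-6,0],[0,0,0]],[255,[1.7,-8,0],[0,0,0]],[255,[2.1,-10,0],[0,0,0]],[255,[2.5,-12,0],[0,0,0]],[255,[3,-14,0],[0,0,0]],[255,[3.3,-15.5,0],[0,0,0]],[255,[3.5,-16.5,0],[0,0,0]],[255,[3.5,-16.5,0],[0,0,0]]])

```text
time: 4.57
position: [0.5218, -0.0427, 0.1446]
orientation: [-89.9, 0.1, -78.2]
contact_force: [-0.0, 1.0, -0.8]
opening: -0.001
```

```bash
python3 look.py 4
```

```text
4.5667 [ 0.52179635 -0.04267844  0.14463408] [-0.03278401  0.99040538 -0.83985904]
side (((336.5, 220.0), 6.020897388458252), 45.0)
top none
```

View pics/l4.png

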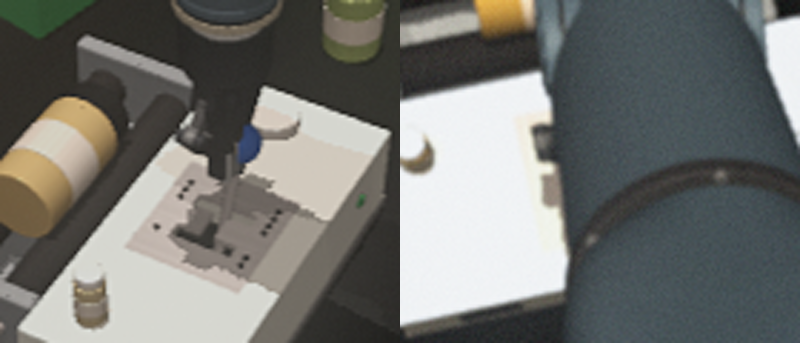

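No wall yet (1 N). Pushing a few mm more.

Call:
step_arm(moves=[[255,[0.2,-1,0],[0,0,0]],[255,[0.4,-2,0],[0,0,0]],[255,[0.6,-3,0],[0,0,0]],[255,[0.8,-4,0],[0,0,0]],[255,[0.8,-4,0],[0,0,0]],[255,[0.8,-4,0],[0,0,0]],[255,[0.8,-4,0],[0,0,0]],[255,[0.8,-4,0],[0,0,0]],[255,[0.8,-4,0],[0,0,0]],[255,[0.8,-4,0],[0,0,0]]])

```text
time: 5.5
position: [0.5222, -0.0449, 0.1445]
orientation: [-90.0, 0.3, -78.1]
contact_force: [-1.4, 6.9, -2.0]
opening: 0.0
```

Force rose to 7 N and motion stalled, so the lever is at the right-hand wall. Backing off left, then up.

Call:
step_arm(moves=[[255,[-2,10,0],[0,0,0]],[255,[-4,20,0],[0,0,0]],[255,[-5,25,0],[0,0,0]],[255,[-5,25,20],[0,0,0]],[255,[-5,25,45],[0,0,0]],[255,[-5,25,70],[0,0,0]],[255,[-30,25,80],[0,0,0]],[255,[-55,20,80],[0,0,0]],[255,[-65,20,80],[0,0,0]],[255,[-65,20,80],[0,0,0]]])

```text
time: 6.33
position: [0.455, -0.0251, 0.2249]
orientation: [-90.0, 0.2, -78.1]
contact_force: [-0.2, -0.3, -0.3]
opening: 0.0
```

```bash
python3 look.py 5
```

```text
6.3333 [ 0.45502641 -0.02506168  0.2248629 ] [-0.16273803 -0.34801954 -0.28691621]
side (((334.8125, 218.9375), 6.5700364112854), 81.0)
top none
```

View pics/l5.png

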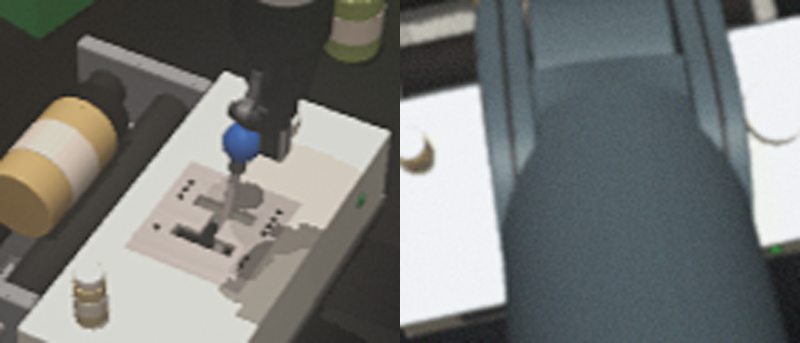

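```bash
python3 - <<'E'
from h import *
import pickle
s=pickle.load(open("side0.pkl","rb"))
a=np.radians(12);g=np.array([.520,-.033])
R=np.array([[np.cos(a),-np.sin(a)],[np.sin(a),np.cos(a)]])
for x in(-.02,0,.02,.046):
  for y in(-.035,-.043): print(x,y,R@[x,y]+g,proj(s,[*(R@[x,y]+g),.158]))
for y in (.021,): print(proj(s,[*(R@[0,y]+g),.163]),"start (measured 322,232.5)")
print(R@[-.048,-.042]+g,R@[.014,-.042]+g)
E
```

```text
-0.02 -0.035 [ 0.50771396 -0.0713934 ] [339.37401461 224.66628569]
-0.02 -0.043 [ 0.50937725 -0.07921858] [340.89303195 222.65121504]
0 -0.035 [ 0.52727691 -0.06723517] [332.01771481 221.87139875]
0 -0.043 [ 0.5289402  -0.07506035] [333.55433119 219.87395348]
0.02 -0.035 [ 0.54683986 -0.06307693] [324.72344231 219.10007791]
0.02 -0.043 [ 0.54850315 -0.07090211] [326.27730824 217.1200333 ]
0.046 -0.035 [ 0.5722717  -0.05767123] [315.33233578 215.53210464]
0.046 -0.043 [ 0.57393499 -0.06549641] [316.90811496 213.57435113]
[320.99328805 234.72829199] start (measured 322,232.5)
[ 0.48178121 -0.08406196] [ 0.54242636 -0.07117144]
```

Measured knob (334.8, 218.9) matches the prediction for the right-hand end (333.6, 219.9), with forward about 0. Now I go behind it and down.

Call:
step_arm(moves=[[255,[5,-20,0],[0,0,0]],[255,[12,-45,0],[0,0,0]],[255,[18,-59,0],[0,0,0]],[255,[18,-59,-5],[0,0,0]],[255,[18,-59,-25],[0,0,0]],[255,[18,-59,-45],[0,0,0]],[255,[18,-59,-65],[0,0,0]],[255,[18,-59,-78],[0,0,0]],[255,[18,-59,-82],[0,0,0]],[255,[18,-59,-82],[0,0,0]]])

```text
time: 7.27
position: [0.4757, -0.083, 0.1416]
orientation: [-90.0, 0.3, -78.1]
contact_force: [0.1, -0.6, 0.2]
opening: 0.002
```

```bash
python3 look.py 6
```

```text
7.2667 [ 0.475682   -0.08301279  0.14156785] [ 0.1403775  -0.58914188  0.20915767]
side (((334.52532958984375, 219.12025451660156), 6.6208696365356445), 93.5)
top none
```

View pics/l6.png

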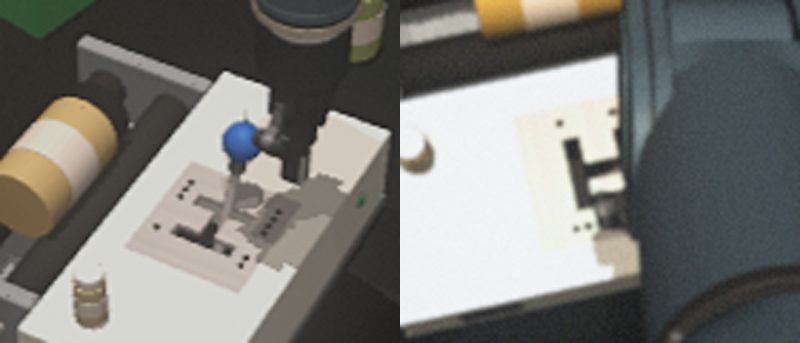

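The fingers are behind the knob and aligned with it. Pushing forward along machine +x.

Call:
step_arm(moves=[[255,[4.9,1,0],[0,0,0]],[255,[9.8,2.1,0],[0,0,0]],[255,[14.7,3.1,0],[0,0,0]],[255,[19.6,4.2,0],[0,0,0]],[255,[24.5,5.2,0],[0,0,0]],[255,[29.3,6.2,0],[0,0,0]],[255,[34.2,7.3,0],[0,0,0]],[255,[39.1,8.3,0],[0,0,0]],[255,[44,9.4,0],[0,0,0]],[255,[49,10.4,0],[0,0,0]]])

```text
time: 8.2
position: [0.5257, -0.0728, 0.1429]
orientation: [-89.9, 0.2, -78.1]
contact_force: [-2.4, -1.5, -0.3]
opening: -0.0
```

```bash
python3 look.py 7
```

```text
8.2 [ 0.52566646 -0.07283241  0.1429332 ] [-2.3774423  -1.4610869  -0.26572373]
side (((323.5, 216.5), 5.700977325439453), 43.5)
top none
```

View pics/l7.png

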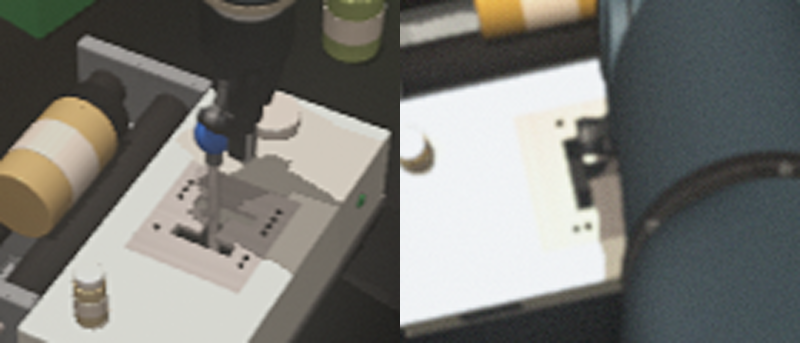

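The knob is moving forward along the right leg. It is at about x = +26 mm in the machine frame. Continuing to the end.

Call:
step_arm(moves=[[255,[2.9,0.6,0],[0,0,0]],[255,[5.9,1.2,0],[0,0,0]],[255,[8.8,1.9,0],[0,0,0]],[255,[11.7,2.5,0],[0,0,0]],[255,[14.7,3.1,0],[0,0,0]],[255,[16.6,3.5,0],[0,0,0]],[255,[18.6,4,0],[0,0,0]],[255,[20,4.2,0],[0,0,0]],[255,[20,4.2,0],[0,0,0]],[255,[20,4.2,0],[0,0,0]]])

```text
time: 9.13
position: [0.5455, -0.0683, 0.1426]
orientation: [-90.0, 0.3, -78.1]
contact_force: [-6.4, 0.1, -1.3]
opening: -0.003
```

Call:
step_arm(moves=[[255,[1,0.2,0],[0,0,0]],[255,[2,0.4,0],[0,0,0]],[255,[3,0.6,0],[0,0,0]],[255,[3,0.6,0],[0,0,0]],[255,[3,0.6,0],[0,0,0]],[255,[3,0.6,0],[0,0,0]],[255,[3,0.6,0],[0,0,0]],[255,[3,0.6,0],[0,0,0]],[255,[3,0.6,0],[0,0,0]],[255,[3,0.6,0],[0,0,0]]])

```text
time: 9.97
position: [0.5462, -0.0683, 0.1423]
orientation: [-90.2, 0.3, -78.1]
contact_force: [-9.7, -1.3, 2.5]
opening: 0.0
```

Stalled at the end wall (about 10 N, only 0.7 mm of motion). Backing straight off, then up and away to the right, clear of the view.

Call:
step_arm(moves=[[255,[-10,-2,0],[0,0,0]],[255,[-25,-5,0],[0,0,0]],[255,[-45,-10,0],[0,0,0]],[255,[-60,-13,10],[0,0,0]],[255,[-65,-14,40],[0,0,0]],[255,[-70,-20,75],[0,0,0]],[255,[-75,-45,100],[0,0,0]],[255,[-80,-80,110],[0,0,0]],[255,[-90,-115,110],[0,0,0]],[255,[-100,-150,110],[0,0,0]]])

```text
time: 10.8
position: [0.4476, -0.22, 0.2543]
orientation: [-89.9, 0.1, -78.0]
contact_force: [0.4, 0.1, -0.5]
opening: -0.001
```

Call:
step_arm(moves=[[255,[-10,-25,0],[0,0,0]],[255,[-20,-60,0],[0,0,0]],[255,[-35,-95,0],[0,0,0]],[255,[-50,-130,0],[0,0,0]],[255,[-65,-165,0],[0,0,0]],[255,[-80,-200,0],[0,0,0]],[255,[-90,-230,0],[0,0,0]],[255,[-100,-255,0],[0,0,0]],[255,[-105,-265,0],[0,0,0]],[255,[-105,-265,0],[0,0,0]]])

```text
time: 11.63
position: [0.341, -0.4884, 0.2545]
orientation: [-89.9, -0.0, -78.3]
contact_force: [-0.5, 0.0, -0.5]
opening: -0.004
```

```bash
python3 look.py 8; python3 - <<'E'
from cell import camera
from h import *
import pickle
s,t=camera("side"),camera("top")
k=knob(s,t);print(k)
a=np.radians(12);r=k[0][0][:2]-[.520,-.033]
print("machine",np.array([[np.cos(a),np.sin(a)],[-np.sin(a),np.cos(a)]])@r)
for n,c in(("side",s),("top",t)):
    o=pickle.load(open(n+"0.pkl","rb"))["pixels"];d=cv2.absdiff(o,c["pixels"]).max(2);cv2.imwrite(f"pics/d_{n}.png",c["pixels"][:,:,::-1])
    for nm,X in dict(vial=(.52,.11,.12),cap=(.505,-.164,.1)).items(): pass
cv2.imwrite("pics/both.png",np.hstack([cv2.resize(c["pixels"][:,:,::-1],(400,300)) for c in(s,t)]))
E
```

```text
11.6333 [ 0.34097151 -0.48841696  0.25445459] [-0.50984607  0.02468064 -0.48275338]
side (((316.0, 215.0), 6.708303928375244), 100.5)
top (((335.8404235839844, 208.47872924804688), 7.5681915283203125), 152.0)
((array([ 0.57238053, -0.06132464,  0.15686023]), np.float64(0.0013975834068486973)), (((316.0, 215.0), 6.708303928375244), 105.5), (((335.5, 208.5), 7.648629188537598), 152.0))
machine [ 0.04534687 -0.0385962 ]
```

View pics/l8.png

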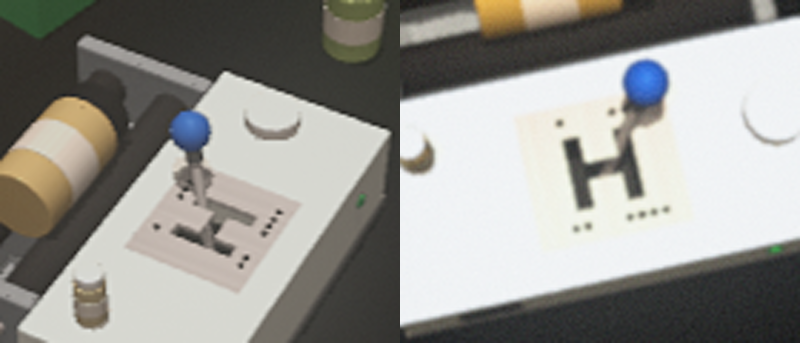

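View pics/d_top.png

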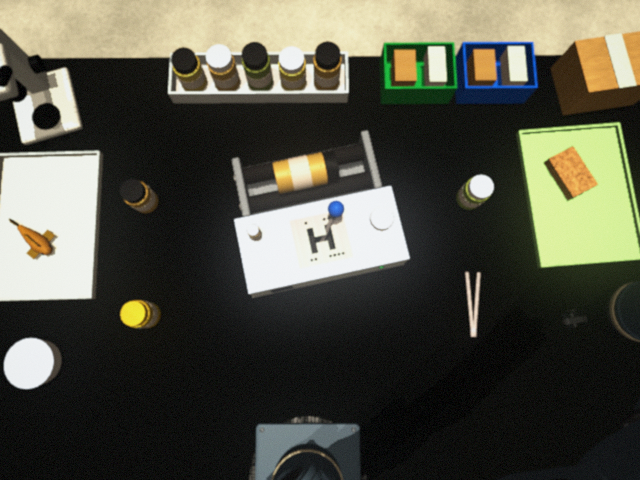

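The knob at top-view (335.5, 208.5) is in the three-dot slot, at machine (+45, -39) mm. Vial, cap, jars and forceps sit at the same pixels as before.

```bash
python3 -c "
from cell import hand_in;print(hand_in())"
```

```text
the job is handed in; nothing more can be done
None
```

The lever is in third gear, and I handed the job in at about 11.7 s of the 42 s allowed; no verdict was reported.

- **How it was pushed:** With shut fingertips I pushed the knob from its left side along the crossbar until it stopped at the right-hand wall at about 7 N. I backed off, went behind the knob and pushed it forward until it stopped at the slot's end wall at about 10 N. Then I backed straight off and moved away.
- **At the crossbar's right-hand end:** The side view put the knob within about 1.5 pixels of where it should be, with forward lean near 0.
- **In the slot:** The two views placed the knob 45 mm forward and 39 mm right of the gate's middle. The nominal end is about 46 mm forward and 42 mm right. That gives leans of roughly 0.34 rad forward and 0.29 rad sideways, above the limits of 0.29 and 0.25.
- **Bystanders:** I saw no movement of the vial, cap, jars or forceps when comparing the first and last top pictures by eye; I did not measure their positions. The arm ended clear of everything.
- **Disagreements:** My first knob height read 172 mm, about 9 mm too high, because the colour mask lost the knob's shaded underside. I used the height worked out from the lever's lean instead. During the pushes the arm blocked the top camera, so those checks used only the side camera and the contact force.

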